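# Park the index plunger and slide the soil sample under the reader

### The arm

A 6-joint arm with a two-finger parallel gripper is mounted at the origin on the work surface. World frame = base frame: x ahead of the robot, y to its left, z up, the work surface at z = 0. Lengths are in m, angles in rad, forces in N, time in s.
With the tool pointing down it reaches from about 0.225 to 0.875 m from the base axis. Payload 3.4 kg.
Tool frame: the origin (TCP) lies on the front face of the gripper's body, between the roots of the fingers; the fingertips stand 73 mm ahead of it and the grasp point (between the pads) lies 54 mm ahead of it; z points along the fingers, y is the line along which they close (so a half turn about z gives the same grasp; the last joint's range is limited). The gripper opens to 85 mm and grips with 20 to 120 N. Pads are 22 mm wide; open, the fingers measure 114 mm over their backs; the gripper's body (76 mm by 85 mm) begins 54 mm behind the grasp point. The pads swing forward as they close: fully open they stand 13 mm farther back than shut.
Start: joints at [-1.395, 0.276, 1.505, -0, 1.361, -0.121], TCP at [0.168, -0.55, 0.304] pointing down, gripper open.
Joint ranges: [-2.89, 2.89], [-0.75, 2.08], [0.22, 2.7], [-1.18, 4.32], [0.11, 2.71], [-2.7, 2.7]. Speed limits (rad/s): [2.57, 2.57, 3.14, 3.14, 3.14, 3.14].

### API

Orientations are given as a 3x3 rotation matrix whose columns are the frame's x, y, z axes.
In Python, from rig import observe, imaging, arm, spotter gives the robot as it stands.
- The arm moves only by the shell command python3 -m pendant 'ROWS' [FORCE]. ROWS is a JSON object of lists of equal length, an entry for each row: "linear": the shift along the tool's x, y, z in m, a list of three; "rot": the turn, a rotation vector about the tool's x, y, z in units of 6 degrees (1.0 is 6 degrees), a list of three; "jaw": the finger opening in m, from 0 to 0.0854. In form: {"linear": [[tx, ty, tz], ...], "rot": [[rx, ry, rz], ...], "jaw": [jaw, ...]}. A call has 1 to 5 rows; each row shifts and turns the commanded pose from where the row before left it, along the tool's axes as they then stand; what a row does not reach is not made up. A row lasts 1/10 s, in which the tool goes at most 50 mm and 8.59 degrees, less where a joint would pass 70% of its speed; a pose out of reach is approached as far as the arm can. A call with a gripper value outside its range is refused whole. The fingers move at their own pace and stop on an object; FORCE is the grip in N (left out, the last holds). Time passes only in rows, so rows that do not move let the fingers close. It gives the time, the measured TCP pose, the force, the opening and the grip force at its end, in the units of the state.
- observe(): the state, without advancing time (a new reading comes with each control period).
- imaging.grab_frame(name): name is "scene" or "top" or "wrist"; returns the picture (384x512x3 uint8, blue, green, red); there is no depth.
- imaging.camera_params(name): a dict with "mtx" (3x3 intrinsics, pixels), "R" (3x3) and "t" (3): a world point X has camera coordinates R X + t. Camera axes: x right, y down, z forward; pixel columns grow to the right and rows downward; lengths in m; the calibration is good to about 2 mm. A picture is of the moment at which its call begins: read the wrist's pose just before it. camera_params takes no time and is no camera call; for the wrist camera it gives the pose at the moment of the call.
- arm.hand_in(): hands the job in; it is judged then, once.
Trained networks look in the newest picture that a camera, given by its name, has taken for a name from the list of things; names that differ only in an ending like _2 or _b are one class to them, and where a whole thing is asked for, a point or a joint stands for the part that bears it (a point fixed in the world has none). Each returns a list of dicts, best first, with "confidence" (0 to 1); they miss things now and then, are a little off and sometimes report something else, mostly with a low value. They report only what shows in the picture. A call takes as long as a camera call.
- spotter.trace(camera, query): "mask" (384x512 bool, what is visible of it).
- spotter.landmark_of(camera, query): "point" ([x, y, z] in m, in world coordinates, good to about 4 mm: a listed point, or the origin of a listed thing).
The state is a dict: "clock": time; "qpos": joint angles; "dq": joint speeds; "joint_torque": joint torques, N m; "tcp_pos": TCP position; "ee_rot": TCP orientation; "force": force on the tool from outside, world axes, zero at the start; "torque": the same for the moment, N m; "width": finger opening in m; "finger_force": force on a finger pad.
Only numpy, scipy, OpenCV 4.12 (cv2) and the standard library are available. Lean on these libraries where they do the work, as an engineer would, in place of code of your own. Each camera call takes 0.05 s, during which the arm holds its last target. There are 200 camera calls.

### The job

The sample shuttle of the bench reader is locked in its loading position by the sprung index plunger. Pull the plunger up by its black T-handle, twist it counter-clockwise (seen from above) as far as its collar allows, without forcing it, let it down so that its cross pin sits in the rest notch and stays retracted, and let go. Then slide the shuttle by its upright tab gently in under the reading head until it is fully home against the rubber stop, let go of it, and leave the jar, the spoon and the brush cup where they are.

Things in the scene. Friction and masses are not known exactly. Their poses are not given: they have to be found in the camera images.
- reader: Fixed grey base plate of the bench reader, 290 x 210 x 12 mm. Origin on the table; its x axis is the way the shuttle slides (from loading position to reading head), z up. In this frame, in mm: the vertical plunger axis is at x 0, y +70; the base covers x -140 to 150, y -70 to 140.
- post: Fixed dark steel bracket on the reader base that carries the plunger's steel collar over the shuttle; same origin and axes as reader. Column at y 105 to 127 mm, arm 54 mm wide (x -27 to 27), y 43 to 127, top at z 42 mm. On the arm, round the plunger axis, stands the collar, radius 26 mm, castellated, tallest at z 66 mm. It is delicate: anything pressing on the bracket or collar with over 20 N (the cross pin forced against its walls included) damages it.
- head: Fixed white reading head of the reader, same origin and axes as reader: a column at x 95 to 145 mm and an overhang at x 21 to 96, y -50 to 40, z 58 to 88 mm. At the foot of the column is the black rubber stop, its face at x = 85 mm. The shuttle must not be run into it with more than 40 N.
- plunger (a joint): Lift of the sprung plunger, m: 0 = engaged, its 8 mm pin 7 mm deep in the shuttle's hole; 0.018 = top end stop. A spring pulls it down with about 5 N at 0 and 11 N at 0.018. Its cross pin (5 mm square, 51 mm long, under and parallel to the T-handle) clears the collar's rim above 0.014; in the rest notch it sits at 0.010; on the rim (not parked) it stands at 0.014.
- tbar (a joint): Turn of the T-handle, rad, positive counter-clockwise from above; at 0 the bar lies along the reader's x; starts within 0.1 of 0. The collar's rim starts between 0.25 and 1.05. The 7 mm wide rest notch is centred between 0.65 and 1.45 (set differently each time: feel for it). Right beyond it a tall wall stops the cross pin at any lift, 0.05 past the notch's middle. Otherwise it turns freely.
- bar_centre (a point): Centre of the black plastic T-handle's bar, 52 mm long x 12 mm wide x 18 mm high, long along this point's x axis; 87 mm above the table when engaged, and moving with the plunger. Take it across its 12 mm width from above; the collar's tallest wall ends 12 mm under the bar's underside when engaged.
- shuttle (a joint): Travel of the aluminium shuttle plate (135 x 130 x 8 mm, top at 26 mm above the table) along the reader's +x, m: 0 = loading position (locked by the plunger, 1.5 mm play), 0.070 = home against the rubber stop. It slides with about 2 N of friction and stays where it is left. It carries a round steel sample dish, 56 mm across.
- tab_grip (a point): On the upright aluminium tab at the near end of the shuttle, 15 mm below its top edge: tab 12 mm thick (along the reader's x), 40 mm wide, top 78 mm above the table; this point is 63 mm above the table, in the middle of the tab. It can be pinched from above across its 12 mm, or pushed.
- jar_mid (a point): Bystander: white capped sample jar, 56 mm across, 75 mm high; point at half height. Not to be moved.
- spoon_mid (a point): Bystander: steel spoon, 170 mm, lying on the table. Not to be moved.
- cup_mid (a point): Bystander: white cup with brushes, 76 mm across, 95 mm high, tools up to 175 mm; point at half the cup's height. Not to be moved.

How it is judged:
On the way, in this order (a step that is already met when the one before it is completed fails the run):
1. the plunger is parked in its rest notch and let go, with the shuttle still in its loading position (value of joint plunger between 0.0085 and 0.0118 m and value of joint tbar above 0.5 rad and value of joint shuttle below 0.004 m and contact force between the fingers and anything else below 0.5 N), for 0.3 s.
2. the shuttle is home against its stop (value of joint shuttle above 0.0675 m), for 0.2 s.
At the end, for the whole second after the job is handed in: The plunger sits retracted in its rest notch (lift 8.5 to 11.8 mm, T-handle turned more than 0.5 rad), the shuttle is within 2.5 mm of its stop, both at rest and released; bracket, collar and head were never overloaded and the jar, spoon and cup stand where they were (within 20 mm) (value of joint plunger between 0.0085 and 0.0118 m and value of joint tbar above 0.5 rad and value of joint shuttle above 0.0675 m and velocity of joint each of shuttle, plunger below 0.005 m/s); the robot touches nothing.
It fails at once if the collar or bracket is loaded with more than 20 N (cross pin forced) (contact force between post and anything else above 20 N).
It fails at once if the shuttle or robot hits the reading head with more than 40 N (contact force between head and anything else above 40 N).
It fails at once if the jar, the spoon or the cup is moved more than 20 mm (distance of any of jar_mid, spoon_mid, cup_mid from where it was at the start of the episode above 0.02 m).
It also fails if it takes over 72 s, if anything falls off the work surface, if the arm or the gripper's body presses on something with over 40 N, if the wrist force passes 120 N, or if a joint passes its speed limit or range.

## Working session

There is one attempt and no reset: what is moved stays moved. The work goes in short steps, Python scripts to look and compute and a shell command to move; the robot and the scene stay as the last step left them, time stands still between calls to the robot, and variables do not carry over. Pictures are saved under pics/ and viewed, at most 10 in all, crops included, and the job is handed in when it is done.

```bash
mkdir -p pics; ls
cat > h.py <<'E'
import numpy as np, cv2
from rig import observe, imaging, arm, spotter
def proj(c,X):
    p=imaging.camera_params(c); x=np.array(p["R"])@np.array(X)+np.array(p["t"]).ravel(); u=np.array(p["mtx"])@x; return u[:2]/u[2]
E
python3 - <<'E'
from h import *
np.set_printoptions(precision=4,suppress=True)
s=observe(); print(s["clock"],s["tcp_pos"],s["ee_rot"],s["force"],s["width"])
a=imaging.grab_frame("top"); cv2.imwrite("pics/top.png",a)
for q in ["bar_centre","tab_grip","reader","jar_mid","cup_mid","spoon_mid"]:
    print("top",q,[(np.round(d["point"],4),round(d["confidence"],2)) for d in spotter.landmark_of("top",q)[:2]])
b=imaging.grab_frame("scene"); cv2.imwrite("pics/scene.png",b)
for q in ["bar_centre","tab_grip","reader","post","head"]:
    print("scene",q,[(np.round(d["point"],4),round(d["confidence"],2)) for d in spotter.landmark_of("scene",q)[:2]])
E
```

```text
pics
0.0 [ 0.1681 -0.5495  0.303 ] [[ 0.9563  0.2924 -0.0003]
 [ 0.2924 -0.9563  0.0018]
 [ 0.0002 -0.0018 -1.    ]] [-0.7511  0.0839  0.0993] 0.08527115964922584
top bar_centre [(array([0.5771, 0.1437, 0.088 ]), 0.6)]
top tab_grip [(array([0.46  , 0.0878, 0.0632]), 0.78)]
top reader [(array([0.5718, 0.0738, 0.0032]), 0.87), (array([0.5681, 0.0777, 0.002 ]), 0.38)]
top jar_mid [(array([ 0.5712, -0.088 ,  0.036 ]), 0.69)]
top cup_mid [(array([0.4983, 0.3512, 0.0544]), 0.86)]
top spoon_mid []
scene bar_centre [(array([0.5739, 0.1435, 0.0819]), 0.63)]
scene tab_grip [(array([0.4594, 0.0884, 0.0652]), 0.72)]
scene reader [(array([0.5665, 0.0773, 0.0014]), 0.96)]
scene post []
scene head [(array([ 0.5661,  0.0746, -0.0024]), 0.57)]
```

View pics/top.png

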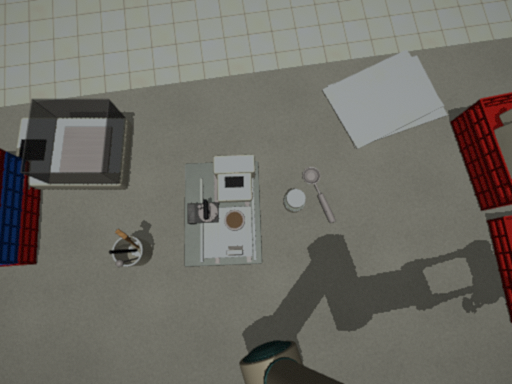

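View pics/scene.png

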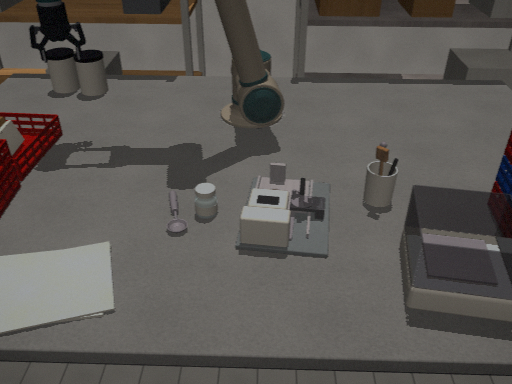

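The top view shows the reader around px (222,213), with the bar at (206,208), the tab at (236,250), the jar at (295,199) and the cup at (127,250). The scene view agrees. Next I move over the plunger.

```bash
R='x'
python3 -m pendant '{"linear":[[0.03,-0.027,0],[0.03,-0.027,0],[0.03,-0.027,0],[0.03,-0.027,0],[0.03,-0.027,0]],"rot":[[0,0,0],[0,0,0],[0,0,0],[0,0,0],[0,0,0]],"jaw":[0.0854,0.0854,0.0854,0.0854,0.0854]}'
python3 -m pendant '{"linear":[[0.03,-0.027,0],[0.03,-0.027,0],[0.03,-0.027,0],[0.03,-0.027,0],[0.03,-0.027,0]],"rot":[[0,0,0],[0,0,0],[0,0,0],[0,0,0],[0,0,0]],"jaw":[0.0854,0.0854,0.0854,0.0854,0.0854]}'
python3 -m pendant '{"linear":[[0.03,-0.027,0],[0.03,-0.027,0],[0.03,-0.027,0],[0.03,-0.027,0],[0.03,-0.027,0]],"rot":[[0,0,0],[0,0,0],[0,0,0],[0,0,0],[0,0,0]],"jaw":[0.0854,0.0854,0.0854,0.0854,0.0854]}'
python3 -m pendant '{"linear":[[0.03,-0.027,0],[0.03,-0.027,0],[0.03,-0.027,0],[0.015,-0.02,0],[0,0,0]],"rot":[[0,0,0],[0,0,0],[0,0,0],[0,0,1],[0,0,1]],"jaw":[0.0854,0.0854,0.0854,0.0854,0.0854]}'
python3 -m pendant '{"linear":[[0,0,0],[0,0,0]],"rot":[[0,0,1.0],[0,0,0]],"jaw":[0.0854,0.0854]}'
python3 - <<'E'
from h import *
np.set_printoptions(precision=4,suppress=True)
s=observe(); print(s["clock"],s["tcp_pos"],s["ee_rot"],s["torque"],s["qpos"])
a=imaging.grab_frame("wrist"); cv2.imwrite("pics/w1.png",cv2.resize(a,(768,576)))
for q in ["bar_centre","tab_grip","reader","head"]:
    print(q,[(np.round(d["point"],4),round(d["confidence"],2)) for d in spotter.landmark_of("wrist",q)[:2]])
E
```

```text
clock: 1.15
tcp_pos: [0.2727, -0.3755, 0.304]
ee_rot: [[0.956, 0.292, 0.0], [0.292, -0.956, -0.0], [0.0, 0.001, -1.0]]
force: [0.1, -0.7, -0.3]
width: 0.0853
finger_force: 0.0
clock: 1.65
tcp_pos: [0.3766, -0.2025, 0.3042]
ee_rot: [[0.956, 0.292, 0.001], [0.292, -0.956, -0.001], [0.001, 0.001, -1.0]]
force: [-0.3, -0.2, 0.7]
width: 0.0853
finger_force: 0.0
clock: 2.15
tcp_pos: [0.4807, -0.0294, 0.3042]
ee_rot: [[0.956, 0.293, 0.001], [0.293, -0.956, -0.0], [0.001, 0.001, -1.0]]
force: [0.4, -0.8, -0.7]
width: 0.0855
finger_force: 0.0
clock: 2.65
tcp_pos: [0.5521, 0.0995, 0.3035]
ee_rot: [[0.996, 0.087, 0.001], [0.087, -0.996, 0.002], [0.001, -0.002, -1.0]]
force: [-0.5, -0.6, -0.7]
width: 0.0853
finger_force: 0.0
clock: 2.85
tcp_pos: [0.551, 0.0967, 0.3037]
ee_rot: [[1.0, -0.016, -0.0], [-0.016, -1.0, -0.0], [-0.0, 0.0, -1.0]]
force: [0.5, 0.4, -0.7]
width: 0.0851
finger_force: 0.0
2.85 [0.551  0.0967 0.3037] [[ 0.9999 -0.0164 -0.0002]
 [-0.0164 -0.9999 -0.0002]
 [-0.0002  0.0002 -1.    ]] [0.0069 0.0616 0.002 ] [ 0.0494  0.2526  1.5383 -0.0002  1.3509  1.6366]
bar_centre [(array([0.5726, 0.1458, 0.0881]), 0.93)]
tab_grip [(array([0.4593, 0.0932, 0.0622]), 0.6)]
reader [(array([ 0.5654,  0.0725, -0.0007]), 0.76)]
head [(array([0.5682, 0.0743, 0.0024]), 0.98)]
```

View pics/w1.png

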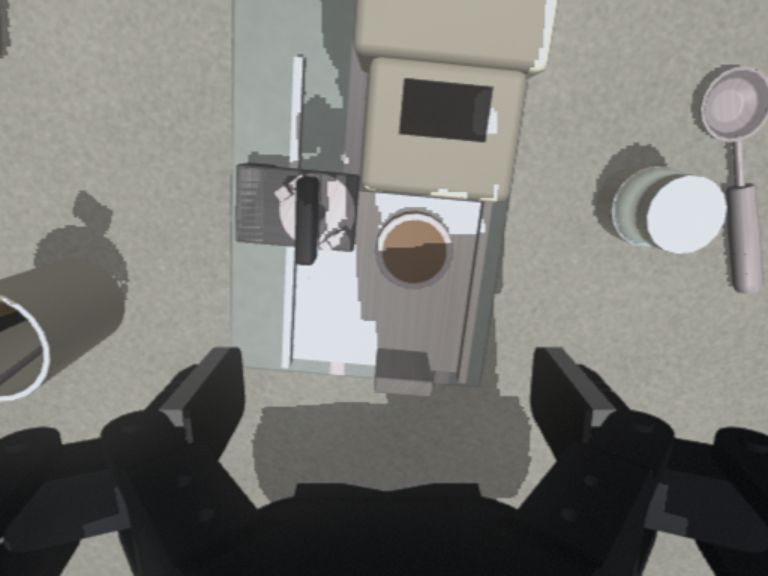

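The wrist view shows the black bar at px (307,220), nearly vertical, over the castellated collar; the tab is at (403,370), and jar and spoon are well clear. The base's front edge slopes about 0.07, which puts the reader yaw near -0.08.

```bash
python3 -m pendant '{"linear":[[0.0108,-0.0242,0.025],[0.0108,-0.0242,0.025],[0,0,0.025],[0,0,0],[0,0,0]],"rot":[[0,0,0],[0,0,0],[0,0,0.62],[0,0,0],[0,0,0]],"jaw":[0.06,0.05,0.04,0.04,0.04]}' 25
python3 - <<'E'
from h import *
np.set_printoptions(precision=4,suppress=True)
s=observe(); print(s["clock"],s["tcp_pos"],s["ee_rot"],s["torque"],s["width"])
a=imaging.grab_frame("wrist"); cv2.imwrite("pics/w2.png",cv2.resize(a,(768,576)))
for q in ["bar_centre","reader","head"]:
    print(q,[(np.round(d["point"],4),round(d["confidence"],2)) for d in spotter.landmark_of("wrist",q)[:2]])
m=spotter.trace("wrist","bar_centre")[0]["mask"].astype(np.uint8)
print(cv2.boundingRect(m),cv2.minAreaRect(cv2.findNonZero(m)))
for z in (0.087,0.096): print(z,proj("wrist",[0.5735,0.145,z]))
E
```

```text
clock: 3.6
tcp_pos: [0.5733, 0.144, 0.229]
ee_rot: [[0.997, -0.081, -0.001], [-0.081, -0.997, -0.0], [-0.001, 0.0, -1.0]]
force: [0.5, 0.2, 0.4]
width: 0.0401
finger_force: 0.0
3.6 [0.5733 0.144  0.229 ] [[ 0.9967 -0.0808 -0.0008]
 [-0.0808 -0.9967 -0.0004]
 [-0.0007  0.0004 -1.    ]] [ 0.0188  0.0094 -0.0264] 0.04011427689645192
bar_centre [(array([0.5717, 0.1422, 0.0902]), 0.78)]
reader [(array([0.5635, 0.0749, 0.0004]), 0.57)]
head [(array([0.5685, 0.0726, 0.0039]), 0.75)]
(247, 148, 19, 84) ((256.0, 189.5), (83.0, 18.0), 90.0)
0.087 [257.5987 195.5919]
0.096 [257.5889 199.506 ]
```

View pics/w2.png

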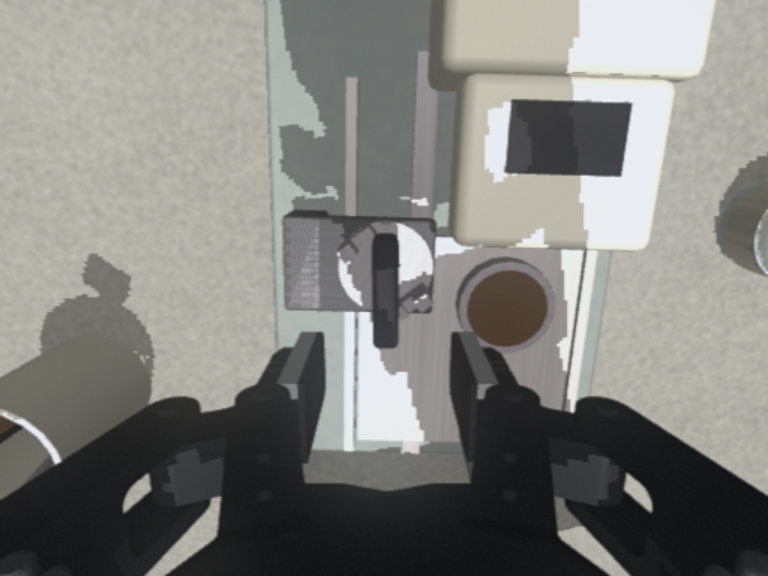

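The bar is at px (385,290), vertical in the view and central between the fingers. I'll check its x position from the bar ends.

Run:
```python
from h import *
s=observe(); X=np.array(s["ee_rot"])[:,0]
for cx in (0.5715,0.5735):
  c=np.array([cx,0.144,0])
  for d,z in ((.026,.096),(.026,.078),(-.026,.096),(-.026,.078)): print(cx,d,z,proj("wrist",c+X*d+[0,0,z]).round(1)*1.5)
a=cv2.imread("pics/w2.png")
cv2.imwrite("pics/w2c.png",cv2.resize(a[190:370,260:480],None,fx=3.3,fy=3.3))
```

```text
0.5715 0.026 0.096 [389.1  246.45]
0.5715 0.026 0.078 [388.95 238.95]
0.5715 -0.026 0.096 [388.95 356.7 ]
0.5715 -0.026 0.078 [388.8  341.55]
0.5735 0.026 0.096 [388.65 241.95]
0.5735 0.026 0.078 [388.5  234.75]
0.5735 -0.026 0.096 [388.5  352.65]
0.5735 -0.026 0.078 [388.35 337.8 ]
```

View pics/w2c.png

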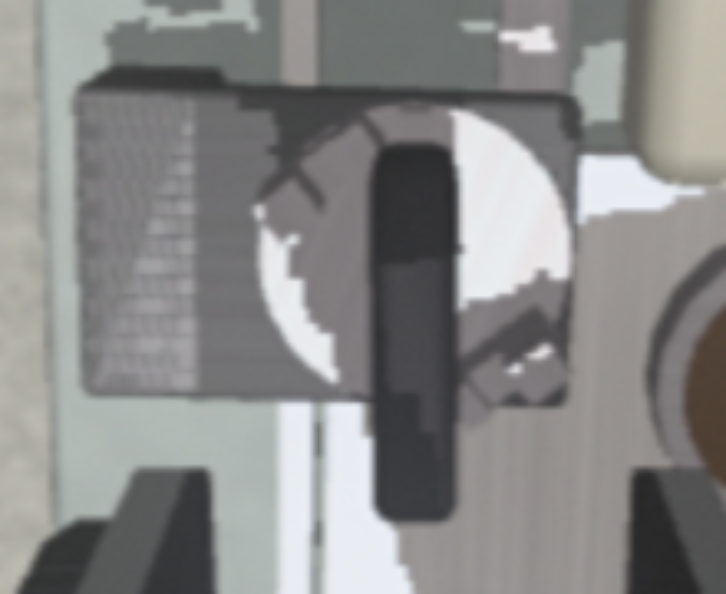

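The ends put the bar centre at about (0.575, 0.1453). The collar shows a step at about 0.3 rad (rim start) and another at about 0.85 rad (wall or notch). Descend and grip.

```bash
python3 -m pendant '{"linear":[[0.0016,-0.0014,0.02],[0,0,0.02],[0,0,0.02],[0,0,0.014],[0,0,0.01]],"rot":[[0,0,0],[0,0,0],[0,0,0],[0,0,0],[0,0,0]],"jaw":[0.04,0.04,0.04,0.04,0.04]}' 40
python3 -m pendant '{"linear":[[0,0,0],[0,0,0],[0,0,0],[0,0,0],[0,0,0]],"rot":[[0,0,0],[0,0,0],[0,0,0],[0,0,0],[0,0,0]],"jaw":[0.03,0.02,0.01,0.0,0.0]}' 40
python3 -m pendant '{"linear":[[0,0,0],[0,0,0],[0,0,0],[0,0,0]],"rot":[[0,0,0],[0,0,0],[0,0,0],[0,0,0]],"jaw":[0.0,0.0,0.0,0.0]}' 40
python3 -c "
from h import *
s=observe();print(s['torque'],s['tcp_pos'],np.array(s['ee_rot'])[:,0])"
```

```text
clock: 4.35
tcp_pos: [0.575, 0.1453, 0.1446]
ee_rot: [[0.997, -0.082, 0.0], [-0.082, -0.997, -0.0], [0.0, 0.0, -1.0]]
force: [-1.0, 0.4, -0.2]
width: 0.0401
finger_force: 0.0
clock: 4.85
tcp_pos: [0.5757, 0.1451, 0.146]
ee_rot: [[0.997, -0.082, 0.002], [-0.082, -0.997, -0.001], [0.002, 0.001, -1.0]]
force: [-1.1, -4.4, 5.4]
width: 0.0111
finger_force: 40.0
clock: 5.25
tcp_pos: [0.5757, 0.1451, 0.146]
ee_rot: [[0.997, -0.082, 0.002], [-0.082, -0.997, -0.001], [0.002, 0.001, -1.0]]
force: [-0.4, -3.5, 5.6]
width: 0.0111
finger_force: 40.1
[-0.60698983  0.08186413  0.03498426] [0.57567312 0.14508423 0.14598738] [ 0.99663923 -0.08188845  0.00212594]
```

```bash
python3 -m pendant '{"linear":[[0,0,-0.005],[0,0,-0.005],[0,0,-0.005],[0,0,-0.003],[0,0,0]],"rot":[[0,0,0],[0,0,0],[0,0,0],[0,0,0],[0,0,0]],"jaw":[0.0,0.0,0.0,0,0]}' 40
python3 -m pendant '{"linear":[[0,0,0],[0,0,0]],"rot":[[0,0,0],[0,0,0]],"jaw":[0.0,0.0]}' 40
python3 -c "
from h import *
s=observe();print(s['torque'],s['tcp_pos'],np.array(s['ee_rot'])[:,0])"
```

```text
clock: 5.75
tcp_pos: [0.5756, 0.1451, 0.1616]
ee_rot: [[0.997, -0.082, 0.0], [-0.082, -0.997, -0.001], [0.001, 0.001, -1.0]]
force: [4.6, -4.0, -10.8]
width: 0.0113
finger_force: 38.9
clock: 5.95
tcp_pos: [0.5756, 0.1451, 0.1613]
ee_rot: [[0.997, -0.082, 0.0], [-0.082, -0.997, -0.001], [0.0, 0.001, -1.0]]
force: [4.7, -3.6, -10.4]
width: 0.0113
finger_force: 38.9
[-0.53931284 -0.89331078  0.03402379] [0.57561244 0.14511007 0.16128045] [ 9.96632207e-01 -8.20008528e-02  3.21549579e-04]
```

```bash
cat > chk.py <<'E'
from h import *
import sys
s=observe(); x=np.array(s["ee_rot"])[:,0]; a=np.arctan2(x[1],x[0])
lim=float(sys.argv[1]) if len(sys.argv)>1 else 9
print("CHK t %.2f yaw %.3f (rel %.3f) Tz %.3f F %s z %.4f"%(s["clock"],a,a+.082,s["torque"][2],np.round(s["force"],1),s["tcp_pos"][2]))
sys.exit(abs(s["torque"][2])>lim)
E
python3 -m pendant '{"linear":[[0.0006,0.0002,-0.001],[0,0,0],[0,0,0],[0,0,0],[0,0,0]],"rot":[[0,0,0],[0,0,-0.5],[0,0,-0.5],[0,0,-0.5],[0,0,-0.5]],"jaw":[0.0,0.0,0.0,0,0]}' 40 >/dev/null; python3 chk.py 0.2 &&
python3 -m pendant '{"linear":[[0,0,0],[0,0,0],[0,0,0]],"rot":[[0,0,-0.4],[0,0,-0.4],[0,0,-0.4]],"jaw":[0.0,0.0,0.0]}' 40 >/dev/null; python3 chk.py 0.2 &&
python3 -m pendant '{"linear":[[0,0,0],[0,0,0],[0,0,0]],"rot":[[0,0,-0.4],[0,0,-0.4],[0,0,-0.4]],"jaw":[0.0,0.0,0.0]}' 40 >/dev/null; python3 chk.py 0.2 
python3 -m pendant '{"linear":[[0,0,0]],"rot":[[0,0,0]],"jaw":[0.0]}' 40; python3 chk.py
```

```text
CHK t 6.45 yaw 0.129 (rel 0.211) Tz 0.014 F [  4.2  -2.9 -11.2] z 0.1622
CHK t 6.45 yaw 0.129 (rel 0.211) Tz 0.014 F [  4.2  -2.9 -11.2] z 0.1622
CHK t 6.45 yaw 0.129 (rel 0.211) Tz 0.014 F [  4.2  -2.9 -11.2] z 0.1622
clock: 6.55
tcp_pos: [0.5757, 0.1452, 0.1623]
ee_rot: [[0.992, 0.127, -0.001], [0.127, -0.992, -0.0], [-0.001, 0.0, -1.0]]
force: [4.5, -2.8, -11.6]
width: 0.0113
finger_force: 38.9
CHK t 6.55 yaw 0.127 (rel 0.209) Tz -0.015 F [  4.5  -2.8 -11.6] z 0.1623False
False
False
False
```

```bash
sed -i 's/sys.exit(\(.*\))$/sys.exit(int(\1))/' chk.py
P() { python3 chk.py 0.15; }
python3 -m pendant '{"linear":[[0,0,0],[0,0,0],[0,0,0]],"rot":[[0,0,-0.4],[0,0,-0.4],[0,0,-0.4]],"jaw":[0.0,0.0,0.0]}' 40 >/dev/null; P &&
python3 -m pendant '{"linear":[[0,0,0],[0,0,0],[0,0,0]],"rot":[[0,0,-0.4],[0,0,-0.4],[0,0,-0.4]],"jaw":[0.0,0.0,0.0]}' 40 >/dev/null; P &&
python3 -m pendant '{"linear":[[0,0,0],[0,0,0]],"rot":[[0,0,-0.4],[0,0,-0.4]],"jaw":[0.0,0.0]}' 40 >/dev/null; P &&
python3 -m pendant '{"linear":[[0,0,0]],"rot":[[0,0,0]],"jaw":[0.0]}' 40 >/dev/null; P
```

```text
CHK t 6.85 yaw 0.253 (rel 0.335) Tz -0.020 F [  4.9  -2.8 -11.7] z 0.1627
CHK t 7.15 yaw 0.379 (rel 0.461) Tz -0.007 F [  3.9  -1.2 -11.6] z 0.1627
CHK t 7.35 yaw 0.462 (rel 0.544) Tz -0.031 F [  3.5  -1.8 -11.3] z 0.1627
CHK t 7.45 yaw 0.461 (rel 0.543) Tz 0.004 F [  3.8  -0.9 -11.5] z 0.1628
```

```bash
P() { python3 chk.py 0.09; }
python3 -m pendant '{"linear":[[0,0,0]],"rot":[[0,0,-0.3]],"jaw":[0.0]}' 40 >/dev/null; P &&
python3 -m pendant '{"linear":[[0,0,0]],"rot":[[0,0,-0.3]],"jaw":[0.0]}' 40 >/dev/null && P &&
python3 -m pendant '{"linear":[[0,0,0]],"rot":[[0,0,-0.25]],"jaw":[0.0]}' 40 >/dev/null && P &&
python3 -m pendant '{"linear":[[0,0,0]],"rot":[[0,0,-0.2]],"jaw":[0.0]}' 40 >/dev/null && P &&
python3 -m pendant '{"linear":[[0,0,0]],"rot":[[0,0,-0.2]],"jaw":[0.0]}' 40 >/dev/null && P &&
python3 -m pendant '{"linear":[[0,0,0]],"rot":[[0,0,-0.2]],"jaw":[0.0]}' 40 >/dev/null && P &&
python3 -m pendant '{"linear":[[0,0,0]],"rot":[[0,0,-0.2]],"jaw":[0.0]}' 40 >/dev/null && P &&
python3 -m pendant '{"linear":[[0,0,0]],"rot":[[0,0,-0.2]],"jaw":[0.0]}' 40 >/dev/null && P &&
python3 -m pendant '{"linear":[[0,0,0]],"rot":[[0,0,-0.2]],"jaw":[0.0]}' 40 >/dev/null && P &&
python3 -m pendant '{"linear":[[0,0,0]],"rot":[[0,0,-0.2]],"jaw":[0.0]}' 40 >/dev/null && P &&
python3 -m pendant '{"linear":[[0,0,0]],"rot":[[0,0,-0.2]],"jaw":[0.0]}' 40 >/dev/null && P &&
python3 -m pendant '{"linear":[[0,0,0]],"rot":[[0,0,-0.2]],"jaw":[0.0]}' 40 >/dev/null && P &&
python3 -m pendant '{"linear":[[0,0,0]],"rot":[[0,0,-0.2]],"jaw":[0.0]}' 40 >/dev/null && P &&
python3 -m pendant '{"linear":[[0,0,0]],"rot":[[0,0,-0.2]],"jaw":[0.0]}' 40 >/dev/null && P
```

```text
CHK t 7.55 yaw 0.492 (rel 0.574) Tz -0.025 F [  3.2  -0.4 -12.5] z 0.1630
CHK t 7.65 yaw 0.524 (rel 0.606) Tz 0.006 F [  4.3  -1.3 -12.5] z 0.1631
CHK t 7.75 yaw 0.551 (rel 0.633) Tz -0.003 F [  3.5  -1.1 -12.2] z 0.1631
CHK t 7.85 yaw 0.572 (rel 0.654) Tz -0.045 F [  3.8  -0.3 -11.8] z 0.1634
CHK t 7.95 yaw 0.594 (rel 0.676) Tz -0.024 F [  3.   -0.5 -11.6] z 0.1635
CHK t 8.05 yaw 0.615 (rel 0.697) Tz -0.066 F [  4.   -0.1 -12. ] z 0.1637
CHK t 8.15 yaw 0.635 (rel 0.717) Tz -0.434 F [  3.1  -0.7 -12.1] z 0.1637
```

Wall contact is at about yaw 0.618, so I back off 0.05 rad to yaw 0.568 and lower gently.

```bash
python3 -m pendant '{"linear":[[0,0,0],[0,0,0]],"rot":[[0,0,0.35],[0,0,0.29]],"jaw":[0.0,0]}' 40 >/dev/null; python3 chk.py
python3 -m pendant '{"linear":[[0,0,0.002],[0,0,0.002],[0,0,0]],"rot":[[0,0,0],[0,0,0],[0,0,0]],"jaw":[0.0,0,0]}' 40 >/dev/null; python3 chk.py 0.15 &&
python3 -m pendant '{"linear":[[0,0,0.001],[0,0,0]],"rot":[[0,0,0],[0,0,0]],"jaw":[0.0,0]}' 40 >/dev/null && python3 chk.py 0.15 && 
python3 -m pendant '{"linear":[[0,0,0.001],[0,0,0]],"rot":[[0,0,0],[0,0,0]],"jaw":[0.0,0]}' 40 >/dev/null && python3 chk.py 0.15
```

```text
CHK t 8.35 yaw 0.567 (rel 0.649) Tz 0.003 F [  2.9   0.2 -11.9] z 0.1638
CHK t 8.65 yaw 0.569 (rel 0.651) Tz 0.016 F [  1.7   2.3 -10.9] z 0.1597
CHK t 8.85 yaw 0.568 (rel 0.650) Tz 0.018 F [  1.6   1.4 -11.1] z 0.1588
CHK t 9.05 yaw 0.568 (rel 0.650) Tz 0.013 F [ 1.2  2.3 -9.6] z 0.1578
```

```bash
L() { python3 chk.py 0.12; }
python3 -m pendant '{"linear":[[0,0,0.001],[0,0,0]],"rot":[[0,0,0],[0,0,0]],"jaw":[0.0,0]}' 40 >/dev/null && L &&
python3 -m pendant '{"linear":[[0,0,0.001],[0,0,0]],"rot":[[0,0,0],[0,0,0]],"jaw":[0.0,0]}' 40 >/dev/null && L && 
python3 -m pendant '{"linear":[[0,0,0.001],[0,0,0]],"rot":[[0,0,0],[0,0,0]],"jaw":[0.0,0]}' 40 >/dev/null && L
```

```text
CHK t 9.25 yaw 0.568 (rel 0.650) Tz 0.010 F [  1.3   2.8 -10.3] z 0.1568
CHK t 9.45 yaw 0.568 (rel 0.650) Tz 0.017 F [ 0.1  2.1 -6.6] z 0.1561
CHK t 9.65 yaw 0.568 (rel 0.650) Tz -0.021 F [-2.6  2.7  0.7] z 0.1560
```

```bash
python3 -m pendant '{"linear":[[0,0,0],[0,0,0],[0,0,0],[0,0,0],[0,0,0]],"rot":[[0,0,0],[0,0,0],[0,0,0],[0,0,0],[0,0,0]],"jaw":[0.015,0.025,0.035,0.04,0.04]}' 40
python3 -m pendant '{"linear":[[0,0,-0.015],[0,0,-0.02],[0,0,-0.02],[0,0,-0.02],[0,0,0]],"rot":[[0,0,0],[0,0,0],[0,0,0],[0,0,0],[0,0,0]],"jaw":[0.04,0.04,0.04,0.04,0.04]}' 40
python3 - <<'E'
from h import *
a=imaging.grab_frame("wrist"); cv2.imwrite("pics/w3.png",cv2.resize(a,(768,576)))
print([(np.round(d["point"],4),round(d["confidence"],2)) for d in spotter.landmark_of("wrist","bar_centre")[:2]])
print([(np.round(d["point"],4),round(d["confidence"],2)) for d in spotter.landmark_of("wrist","tab_grip")[:2]])
E
```

```text
clock: 10.15
tcp_pos: [0.5758, 0.1452, 0.155]
ee_rot: [[0.843, 0.538, 0.0], [0.538, -0.843, -0.0], [0.0, 0.0, -1.0]]
force: [0.1, -0.0, -0.3]
width: 0.04
finger_force: 0.0
clock: 10.65
tcp_pos: [0.5772, 0.1455, 0.2327]
ee_rot: [[0.843, 0.538, 0.006], [0.538, -0.843, 0.001], [0.006, 0.003, -1.0]]
force: [-0.6, -0.4, -0.2]
width: 0.0399
finger_force: 0.0
[]
[(array([0.457 , 0.0872, 0.0625]), 0.78)]
```

View pics/w3.png

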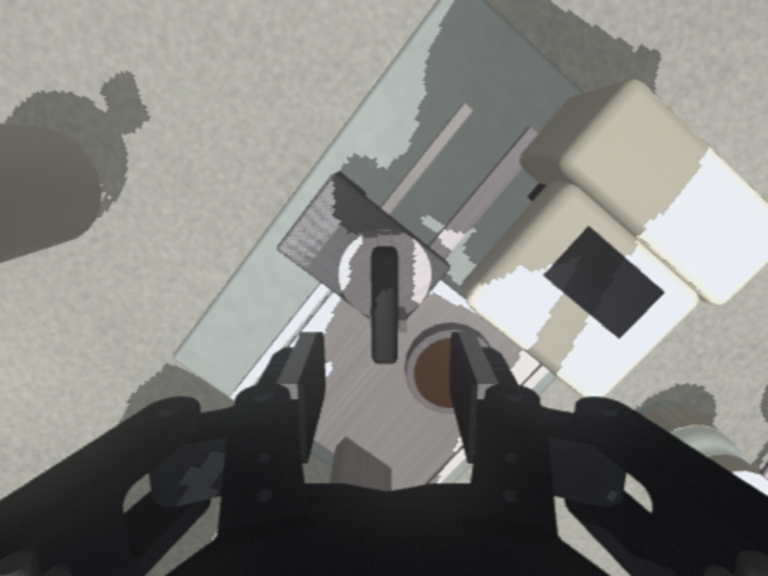

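Run:
```python
from h import *
a=imaging.grab_frame("wrist"); s=observe()
for f in ("pics/w2.png","pics/w3.png"):
    g=cv2.cvtColor(cv2.imread(f),cv2.COLOR_BGR2GRAY)
    col=g[200:400,378:392].mean(1); i=np.where(col<85)[0]+200
    r=g[315:335,350:420].mean(0); j=np.where(r<85)[0]+350
    print(f,i.min(),i.max(),[int(v) for v in col[20:60:3]],[int(v) for v in col[140:170:3]],"w",j.min(),j.max())
x=np.array(s["ee_rot"])[:,0]; x=x/np.linalg.norm(x)
for l in (0,.010,.014):
  for cx,cy in((.5757,.1451),):
    print(l,[(proj("wrist",np.array([cx,cy,z+l])+x*d)[1]*1.5).round(1) for d,z in((.026,.096),(.026,.078),(-.026,.096))])
```

```text
pics/w2.png 217 347 [75, 108, 124, 125, 105, 47, 45, 47, 49, 50, 50, 50, 51, 51] [61, 61, 63, 139, 164, 164, 164, 174, 184, 192] w 374 397
pics/w3.png 214 362 [69, 70, 70, 82, 78, 108, 124, 123, 124, 52, 43, 45, 47, 48] [65, 64, 64, 63, 63, 63, 62, 58, 118, 146] w 372 397
0 [np.float64(240.2), np.float64(232.8), np.float64(352.0)]
0.01 [np.float64(244.8), np.float64(236.8), np.float64(361.5)]
0.014 [np.float64(246.8), np.float64(238.4), np.float64(365.6)]
```

The view shows the bar turned and resting. Its ends at rows 246 and 362 match a lift of 10 mm (expected 245 and 361.5; on the rim it would be 365.6), so it is parked in the notch. Now to the near side of the tab, to push it with closed fingers.

```bash
python3 -m pendant '{"linear":[[-0.0316,-0.0074,0],[-0.0316,-0.0074,0],[-0.0316,-0.0074,0],[-0.0316,-0.0074,0],[-0.0316,-0.0074,0]],"rot":[[0,0,0],[0,0,0],[0,0,0],[0,0,0],[0,0,0]],"jaw":[0.03,0.02,0.01,0,0]}' 40 >/dev/null
python3 -m pendant '{"linear":[[0,0,0],[0,0,0],[0,0,0],[0,0,0],[0,0,0]],"rot":[[0,0,1.24],[0,0,1.24],[0,0,1.24],[0,0,1.24],[0,0,1.24]],"jaw":[0,0,0,0,0]}' 40 >/dev/null
python3 -m pendant '{"linear":[[0,0,0],[0,0,0]],"rot":[[0,0,0],[0,0,0]],"jaw":[0,0]}' 40
python3 - <<'E'
from h import *
for c in ("wrist","top","scene"):
    imaging.grab_frame(c)
    print(c,[(np.round(d["point"],4),round(d["confidence"],2)) for d in spotter.landmark_of(c,"tab_grip")[:2]])
E
```

```text
clock: 12.05
tcp_pos: [0.4221, 0.0915, 0.2291]
ee_rot: [[0.997, -0.078, -0.002], [-0.078, -0.997, -0.0], [-0.002, 0.0, -1.0]]
force: [0.4, 0.3, 0.2]
width: 0.0004
finger_force: 0.0
wrist [(array([0.4585, 0.0901, 0.062 ]), 0.84)]
top []
scene [(array([0.4554, 0.0869, 0.0643]), 0.67)]
```

```bash
python3 -m pendant '{"linear":[[0,0,0.03],[0,0,0.03],[0,0,0.03],[0,0,0.014],[0,0,0]],"rot":[[0,0,0],[0,0,0],[0,0,0],[0,0,0],[0,0,0]],"jaw":[0,0,0,0,0]}' 40 >/dev/null; python3 chk.py
python3 -m pendant '{"linear":[[0.004,0,0],[0.004,0,0],[0.004,0,0],[0.003,0,0],[0.003,0,0]],"rot":[[0,0,0],[0,0,0],[0,0,0],[0,0,0],[0,0,0]],"jaw":[0,0,0,0,0]}' 40; python3 chk.py
python3 -m pendant '{"linear":[[0.002,0,0],[0.002,0,0],[0.002,0,0],[0.002,0,0],[0.002,0,0]],"rot":[[0,0,0],[0,0,0],[0,0,0],[0,0,0],[0,0,0]],"jaw":[0,0,0,0,0]}' 40; python3 chk.py
```

```text
CHK t 12.85 yaw -0.081 (rel 0.001) Tz -0.004 F [0.1 0.8 0.1] z 0.1241
clock: 13.35
tcp_pos: [0.4409, 0.0901, 0.1264]
ee_rot: [[0.997, -0.081, 0.001], [-0.081, -0.997, 0.0], [0.001, -0.0, -1.0]]
force: [-1.3, -0.5, 1.3]
width: 0.0002
finger_force: 0.9
CHK t 13.35 yaw -0.081 (rel 0.001) Tz -0.088 F [-1.3 -0.5  1.3] z 0.1264
clock: 13.85
tcp_pos: [0.4503, 0.0891, 0.1258]
ee_rot: [[0.997, -0.081, -0.001], [-0.081, -0.997, -0.0], [-0.001, 0.001, -1.0]]
force: [-2.9, -1.4, 1.7]
width: 0.0001
finger_force: 1.1
CHK t 13.85 yaw -0.081 (rel 0.001) Tz 0.001 F [-2.9 -1.4  1.7] z 0.1258
```

```bash
python3 -m pendant '{"linear":[[0.004,0,0],[0.004,0,0],[0.004,0,0],[0.004,0,0],[0.004,0,0]],"rot":[[0,0,0],[0,0,0],[0,0,0],[0,0,0],[0,0,0]],"jaw":[0,0,0,0,0]}' 40 >/dev/null; python3 chk.py
python3 -m pendant '{"linear":[[0.004,0,0],[0.004,0,0],[0.004,0,0],[0.004,0,0],[0.003,0,0]],"rot":[[0,0,0],[0,0,0],[0,0,0],[0,0,0],[0,0,0]],"jaw":[0,0,0,0,0]}' 40 >/dev/null; python3 chk.py
python3 -m pendant '{"linear":[[0.002,0,0],[0.002,0,0],[0.002,0,0],[0.001,0,0],[0.001,0,0]],"rot":[[0,0,0],[0,0,0],[0,0,0],[0,0,0],[0,0,0]],"jaw":[0,0,0,0,0]}' 40 ; python3 chk.py
```

```text
CHK t 14.35 yaw -0.081 (rel 0.001) Tz -0.008 F [-2.7 -1.5  0.4] z 0.1257
CHK t 14.85 yaw -0.081 (rel 0.001) Tz -0.046 F [-2.  -1.3 -0.3] z 0.1259
clock: 15.35
tcp_pos: [0.4974, 0.0854, 0.1259]
ee_rot: [[0.997, -0.081, 0.0], [-0.081, -0.997, -0.0], [0.0, 0.0, -1.0]]
force: [-2.3, -1.8, -0.2]
width: 0.0004
finger_force: 1.0
CHK t 15.35 yaw -0.081 (rel 0.001) Tz -0.031 F [-2.3 -1.8 -0.2] z 0.1259
```

```bash
cat > fx.py <<'E'
from h import *
import sys
s=observe(); print("t %.2f"%s["clock"],np.round(s["tcp_pos"],4),np.round(s["force"],1)); sys.exit(int(s["force"][0]<-7))
E
python3 -m pendant '{"linear":[[0.002,0,0],[0.0015,0,0],[0.001,0,0],[0.001,0,0]],"rot":[[0,0,0],[0,0,0],[0,0,0],[0,0,0]],"jaw":[0,0,0,0]}' 40 >/dev/null; python3 fx.py &&
python3 -m pendant '{"linear":[[0.001,0,0],[0.001,0,0]],"rot":[[0,0,0],[0,0,0]],"jaw":[0,0]}' 40 >/dev/null && python3 fx.py &&
python3 -m pendant '{"linear":[[0.001,0,0],[0.001,0,0]],"rot":[[0,0,0],[0,0,0]],"jaw":[0,0]}' 40 >/dev/null && python3 fx.py &&
python3 -m pendant '{"linear":[[0.001,0,0],[0.001,0,0]],"rot":[[0,0,0],[0,0,0]],"jaw":[0,0]}' 40 >/dev/null && python3 fx.py &&
python3 -m pendant '{"linear":[[0.001,0,0],[0.001,0,0]],"rot":[[0,0,0],[0,0,0]],"jaw":[0,0]}' 40 >/dev/null && python3 fx.py &&
python3 -m pendant '{"linear":[[0.001,0,0],[0.001,0,0]],"rot":[[0,0,0],[0,0,0]],"jaw":[0,0]}' 40 >/dev/null && python3 fx.py &&
python3 -m pendant '{"linear":[[0.001,0,0],[0.001,0,0]],"rot":[[0,0,0],[0,0,0]],"jaw":[0,0]}' 40 >/dev/null && python3 fx.py
```

```text
t 15.75 [0.5029 0.085  0.1259] [-1.6 -1.7 -0. ]
t 15.95 [0.5049 0.0848 0.1259] [-1.7 -1.4  0.9]
t 16.15 [0.5069 0.0846 0.1259] [-2.1 -1.5  0.5]
t 16.35 [0.5089 0.0845 0.1259] [-2.2 -2.  -0.7]
t 16.55 [0.5105 0.0843 0.1258] [-4.6 -1.7  1.8]
t 16.75 [0.5108 0.0843 0.1258] [-8.7 -1.2  7. ]
```

The shuttle is against the stop: the force jumped at the expected travel of about 70 mm. Hold briefly, back away and check.

```bash
python3 -m pendant '{"linear":[[0.0005,0,0],[0,0,0],[0,0,0],[0,0,0]],"rot":[[0,0,0],[0,0,0],[0,0,0],[0,0,0]],"jaw":[0,0,0,0]}' 40 >/dev/null; python3 fx.py
python3 -m pendant '{"linear":[[-0.003,0,0],[-0.01,0,0],[-0.02,0,0],[-0.02,0,-0.02],[-0.02,0,-0.03]],"rot":[[0,0,0],[0,0,0],[0,0,0],[0,0,0],[0,0,0]],"jaw":[0,0,0,0,0]}' 40 >/dev/null; python3 fx.py
python3 -m pendant '{"linear":[[0,0,-0.03],[0,0,-0.03],[0,0,0],[0,0,0]],"rot":[[0,0,0],[0,0,0],[0,0,0],[0,0,0]],"jaw":[0,0,0,0]}' 40
python3 - <<'E'
from h import *
for c in ("wrist","top","scene"):
    a=imaging.grab_frame(c)
    if c=="wrist": cv2.imwrite("pics/w4.png",cv2.resize(a,(768,576)))
    for q in ("tab_grip","bar_centre"): print(c,q,[(np.round(d["point"],4),round(d["confidence"],2)) for d in spotter.landmark_of(c,q)[:2]])
E
```

```text
t 17.15 [0.5108 0.0843 0.1258] [-7.6 -1.2  6. ]
t 17.65 [0.4391 0.0903 0.1751] [ 0.5 -0.7  0.1]
clock: 18.05
tcp_pos: [0.4409, 0.0903, 0.2365]
ee_rot: [[0.997, -0.081, 0.003], [-0.081, -0.997, 0.0], [0.003, -0.001, -1.0]]
force: [-0.8, -0.2, -0.6]
width: -0.0001
finger_force: 0.0
wrist tab_grip [(array([0.5269, 0.0801, 0.0607]), 0.95)]
wrist bar_centre []
top tab_grip [(array([0.5286, 0.0796, 0.0612]), 0.81), (array([ 0.5696,  0.0758, -0.0034]), 0.43)]
top bar_centre []
scene tab_grip [(array([0.529 , 0.0791, 0.0631]), 0.66)]
scene bar_centre [(array([0.5781, 0.1427, 0.0949]), 0.62)]
```

View pics/w4.png

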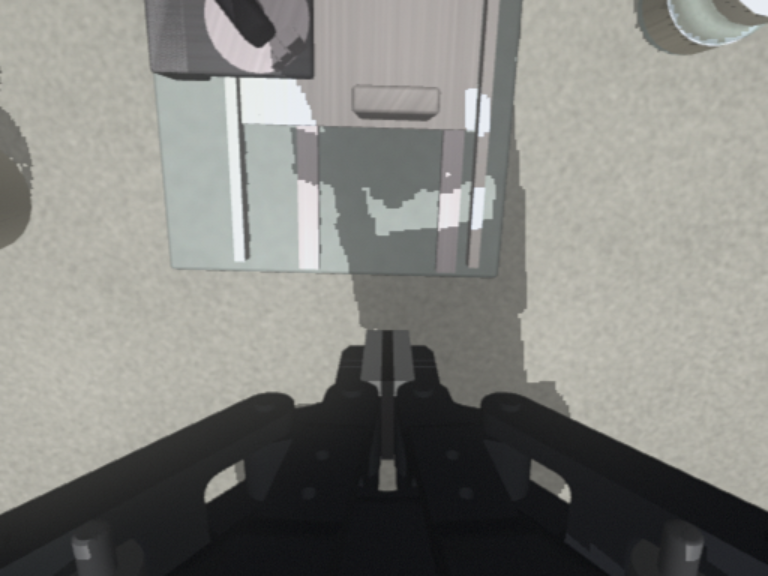

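The tab is at px (396,100) and has moved 69–70 mm. The bar at (245,20) is still turned, and the scene camera puts its height near 0.095, so it is still raised. The robot touches nothing, so I hand in.

```bash
python3 -c "
from rig import arm
print(arm.hand_in())"
```

```text
the job is handed in; nothing more can be done
None
```

The job is handed in, verdict not shown: by camera the plunger sits in its rest notch at about 10 mm lift, the force jump at about 70 mm travel put the shuttle home, both are released, and the jar, spoon and cup weren't touched; peak twist on the collar wall was about 0.43 N m (roughly 17 N, close to the 20 N limit).

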